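# Sweep stray bottle caps into the collecting pan

## Robot

A 6-joint arm with a two-finger parallel gripper is mounted at the origin on a cart in front of the work surface, level with it; the furniture and walls round the work are solid. World frame = base frame: x ahead of the robot, y to its left, z up, the work surface at z = 0. Lengths are in m, angles in degrees, forces in N, time in s.
With the tool pointing down it reaches from about 0.4 to 0.825 m from the base axis. Payload 7 kg.
Tool frame: the origin (TCP) lies between the finger pads; the fingertips stand 19 mm ahead of it and the grasp point (between the pads) is the TCP (r.finger_overhang is the distance from the TCP to the fingertips, in m); z points along the fingers, y is the direction in which the jaws open and shut (so a half turn about z gives the same grasp; the last joint's range is limited). The gripper opens to 88 mm and grips with 3 to 60 N. Pads are 19 mm wide; open, the fingers measure 130 mm over their backs; the gripper's body (78 mm by 193 mm) begins 47 mm behind the grasp point.
Start: joints at [81.538, 20.546, 0.682, 0, -70.136, -16.507], TCP at [0.285, 0.612, 0.246] pointing down, gripper open.
Joint ranges: [-176.03, 176.03], [-82.01, 121.73], [-58.28, 71.71], [-173.87, 95.51], [-174.79, -0.11], [-173.66, 173.66]. Speed limits (degrees/s): [136.94, 136.94, 172.46, 180, 180, 180].

## Interface

Orientations are given as [roll, pitch, yaw] about the fixed x, y, z axes, in that order (R = Rz(yaw) Ry(pitch) Rx(roll)).
In Python, from plant import r, optics gives the robot as it stands. The module is installed in compiled form; this text tells all that it offers.
- The arm moves only by the tool step_arm, never from a script. Its argument "increments" is a list of rows, each an object of numbers: "tx", "ty", "tz": the shift along the world's x, y, z in mm; "ax", "ay", "az": the turn, a rotation vector about the world's x, y, z in degrees; "claw": the gripper command: -1 is shut, 1 is fully open, values between are in proportion. In form: [{"tx": .., "ty": .., "tz": .., "ax": .., "ay": .., "az": .., "claw": ..}, ...]. A call has 1 to 12 rows; each row shifts and turns the commanded pose from where the row before left it; what a row does not reach is not made up. A row lasts 1/10 s, in which the tool goes at most 50 mm and 8.59 degrees, less where a joint would pass 70% of its speed; a pose out of reach is approached as far as the arm can. A call with a gripper value outside its range is refused whole. The fingers move at their own pace and stop on an object; "newtons" is the grip in N (left out, the last holds). Time passes only in rows, so rows that do not move let the fingers close. It gives the time, the measured TCP pose, the force and the opening at its end, in the units of the state.
- r.get_state(): the state, without advancing time (a new reading comes with each control period).
- optics.capture(name): name is "side" or "top" or "wrist"; returns a dict with "image" (480x640x3 uint8, blue, green, red), "depth" (480x640 float32, m along the optical axis (not along the pixel's ray), 0 where there is no reading), "fx", "fy", "cx", "cy" (pixels), "distortion" ([k1, k2, p1, p2, k3] as OpenCV has them; the pictures are not rectified), "R" (3x3) and "t" (3): a world point X has camera coordinates R X + t. Camera axes: x right, y down, z forward; pixel columns grow to the right and rows downward; lengths in m; the calibration is good to about 2 mm. A picture is of the moment at which its call begins.
- r.close_job(): hands the job in, once; it reports no verdict.
The state is a dict: "time_s": time; "joints": joint angles; "qd": joint speeds; "joint_torque": joint torques, N m; "tcp_pos": TCP position; "eef_rot": TCP orientation; "contact_force": force on the tool from outside, world axes, zero at the start; "moment": the same for the moment, N m; "gripper_width": finger opening in m.
Only numpy, scipy, OpenCV 4.12 (cv2) and the standard library are available. Lean on these libraries where they do the work, as an engineer would, in place of code of your own. Each camera call takes 0.05 s, during which the arm holds its last target. There are 200 camera calls.

## Task

Three loose white bottle caps lie on the bench in front of the blue collecting pan: sweep them along the bench with the fingertips, in through the pan's open mouth, until all three lie flat and wholly inside on the pan's floor. Only push the caps, never pick them up or tip them over, and leave the two weighing cups, the violet cup and the dropper bottle where they stand.

Things in the scene. Friction and masses are not known exactly. Their poses are not given: they have to be found in the camera images.
- pan: blue collecting pan screwed to the bench, one side open. Origin on the bench; x points from mouth to back wall (the sweeping direction), z up. Flat floor 2 mm above the bench: x -65 to +75 mm, y -85 to +85 mm. Back and side walls 4 mm thick, 29 mm high; two wings, 26 mm high, flare from the mouth to x -93, y +-108 mm. Screw ears 7 mm high reach y +-110 mm at x 30 mm.
- pan_mouth (a point): middle of the front edge of the pan's flat floor, 2 mm above the bench; from here a lip slopes down to the bench over the 20 mm in front; axes as the pan's
- cap_1: loose white screw cap, a disc 30 mm in diameter and 13 mm high, 8 to 17 g, lying flat on the bench and free to slide; the origin is the centre of its underside, z up
- cap_2: loose white screw cap, a disc 30 mm in diameter and 13 mm high, 8 to 17 g, lying flat on the bench and free to slide; the origin is the centre of its underside, z up
- cap_3: loose white screw cap, a disc 30 mm in diameter and 13 mm high, 8 to 17 g, lying flat on the bench and free to slide; the origin is the centre of its underside, z up
- weigh_cup_near: clear weighing cup, upright and loose, 46 mm across and 28 mm high, on the robot's side of the caps; the origin is the centre of its underside
- weigh_cup_far: clear weighing cup, upright and loose, 43 mm across and 27 mm high, on the far side of the caps; the origin is the centre of its underside
- violet_cup: pale violet fluted cup, upright and loose, 47 mm across and 58 mm high, beyond the pan; the origin is the centre of its underside
- dropper_bottle: small brown dropper bottle with a red cap, upright and loose, 33 mm across and 76 mm high, behind the pan's back wall; the origin is the centre of its underside
Mind the look-alikes: they are no part of the job. Leave any yellow look-alike of the cap_3 alone.

How it is judged (in metres and radians):
At the end, for the whole second after the job is handed in: All three caps lie flat and at rest on the pan's floor, wholly behind the front edge of the flat floor and inside the walls (centre at least 14 mm past that edge); the cups and the bottle stand within 10 mm of where they started (x of cap_1 in the frame of pan between -0.051 and 0.065 m and y of cap_1 in the frame of pan between -0.075 and 0.075 m and height (world z) of each of cap_1, cap_2, cap_3 below 0.006 m and angle between each of cap_1, cap_2, cap_3's own z axis and vertical below 0.2 rad and linear speed of each of cap_1, cap_2, cap_3 below 0.01 m/s and x of cap_2 in the frame of pan between -0.051 and 0.065 m and y of cap_2 in the frame of pan between -0.075 and 0.075 m and x of cap_3 in the frame of pan between -0.051 and 0.065 m and y of cap_3 in the frame of pan between -0.075 and 0.075 m and distance of each of weigh_cup_near, weigh_cup_far, violet_cup, dropper_bottle from where it was at the start of the episode below 0.01 m); the robot touches nothing.
It fails at once if a cap is lifted or tipped (its underside centre rises more than 10 mm above the bench; the pan's floor is at 2 mm) (height (world z) of any of cap_1, cap_2, cap_3 above 0.01 m).
It fails at once if a cup or the dropper bottle is pushed more than 10 mm or tipped (distance of any of weigh_cup_near, weigh_cup_far, violet_cup, dropper_bottle from where it was at the start of the episode above 0.01 m or angle between any of weigh_cup_near, weigh_cup_far, violet_cup, dropper_bottle's own z axis and vertical above 0.3 rad).
It also fails if it takes over 64 s, if anything falls off the work surface, if the arm or the gripper's body presses on something with over 40 N, if the wrist force passes 120 N, or if a joint passes its speed limit or range.

## Working session

There is one attempt and no reset: what is moved stays moved. The work goes in short steps, Python scripts to look and compute and a tool call to move; the robot and the scene stay as the last step left them, time stands still between calls to the robot, and variables do not carry over. Pictures are saved under pics/ and viewed, about 8 in all and at most 12, crops included, and the job is handed in when it is done.

Besides the shell and the picture viewer there is one more tool, called after "Request:" by a JSON object that holds its "op" and its "data", one argument or row to a line. step_arm: Moves the arm, as the interface text tells. Its arguments: {"type":"object","properties":{"increments":{"type":"array","items":{"type":"object","properties":{"tx":{"type":"number"},"ty":{"type":"number"},"tz":{"type":"number"},"ax":{"type":"number"},"ay":{"type":"number"},"az":{"type":"number"},"claw":{"type":"number"}}}},"newtons":{"type":"number"}},"required":["increments"]}

```bash
mkdir -p pics
cat > h.py <<'E'
import numpy as np, cv2
from plant import r, optics
def cap(name,tag):
    c=optics.capture(name); cv2.imwrite(f'pics/{tag}.png',c['image']); np.savez(f'{tag}.npz',**c); return c
def ray(c,uv,z):
    K=np.array([[c['fx'],0,c['cx']],[0,c['fy'],c['cy']],[0,0,1]])
    p=cv2.undistortPoints(np.array(uv,float).reshape(-1,1,2),K,np.array(c['distortion'],float)).reshape(-1,2)
    d=np.c_[p,np.ones(len(p))]@np.array(c['R']); o=-np.array(c['R']).T@np.array(c['t'])
    return o+d*((z-o[2])/d[:,2])[:,None]
E
python3 - <<'E'
from h import *
for n in ('top','side'):
    c=cap(n,n+'0'); print(n,-c['R'].T@c['t'])
print(r.get_state())
E
```

```text
top [0.38291517 0.06886785 0.94547381]
side [ 0.20363309 -0.65017571  0.60420257]
{'time_s': 0.1, 'joints': array([ 8.15385508e+01,  2.05854267e+01,  6.40639864e-01, -1.77932265e-02,
       -7.01357142e+01, -1.65059570e+01]), 'qd': array([-0.12860216, -0.13763172,  0.1309962 ,  0.14534302,  0.04079794,
       -0.0261844 ]), 'joint_torque': array([ 4.25221219e-05, -5.84164417e+01,  2.93752116e+01,  7.01537937e+00,
        1.01960273e-02, -5.06822948e-05]), 'tcp_pos': array([0.28478035, 0.61154695, 0.24474996]), 'eef_rot': array([ 1.79918063e+02, -6.83505577e-03, -2.49734591e+01]), 'contact_force': array([ 0.67070107, -0.68691611, -0.17052704]), 'moment': array([0.00618942, 0.02164521, 0.0302793 ]), 'gripper_width': 0.08758852711267356}
```

View pics/top0.png

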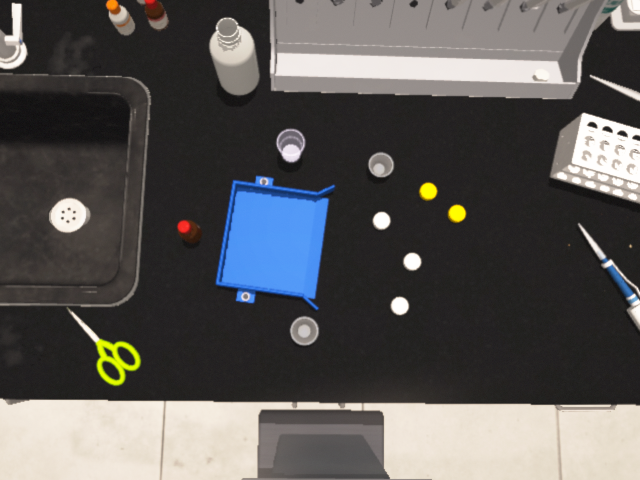

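View pics/side0.png

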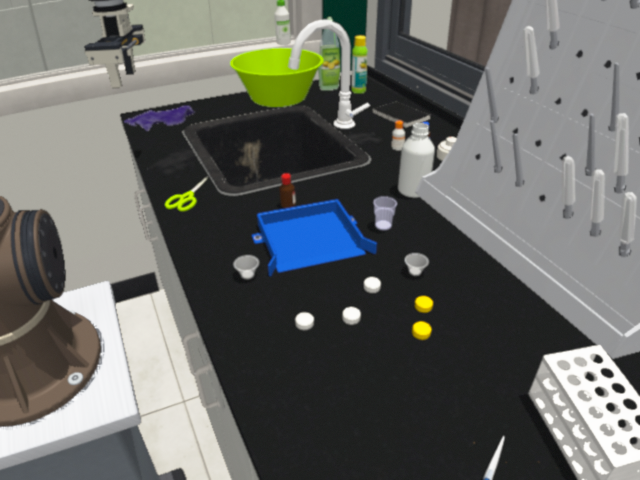

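Top view: the white caps are at (381,221), (412,261) and (400,306). The look-alikes are the yellow caps at (428,191) and (457,213), plus the white sink drain at (69,215). The weighing cups are at (380,165) and (304,331), the violet cup at (291,146) and the dropper at (189,232). The pan opens to the right, so the sweep runs towards image left. The side view agrees. I choose the three white discs and will check them in one crop.

```bash
cat >> h.py <<'E'
def caps(c,lo=(330,150),white=True):
    hsv=cv2.cvtColor(c['image'],cv2.COLOR_BGR2HSV)
    m=cv2.inRange(hsv,(0,0,190),(180,50,255)) if white else cv2.inRange(hsv,(22,150,120),(38,255,255))
    n,l,s,ce=cv2.connectedComponentsWithStats(m)
    return [(ce[i].round(1),s[i,4],ray(c,[ce[i]],.012)[0].round(4)) for i in range(1,n) if 100<s[i,4]<500]
E
python3 - <<'E'
from h import *
c=dict(np.load('top0.npz')); 
for w in (True,False):
    for k in caps(c,white=w): print(w,k)
hsv=cv2.cvtColor(c['image'],cv2.COLOR_BGR2HSV)
m=cv2.inRange(hsv,(100,150,60),(125,255,255))
m2=cv2.inRange(hsv,(100,150,200),(125,255,255))
for mm in(m,m2):
    k=max(cv2.findContours(mm,0,2)[0],key=cv2.contourArea); a=cv2.approxPolyDP(k,4,True).reshape(-1,2)
    for u,p,q in zip(a,ray(c,a,.002),ray(c,a,.028)): print(u,p.round(3),q.round(3))
    print()
for n,uv,z in(('near',(304,331),.028),('far',(380.5,165),.027),('violet',(291,139),.058),('drop',(184,227),.076)): print(n,ray(c,[uv],z)[0].round(3))
im=c['image'][130:350,190:490]; cv2.imwrite('pics/crop.png',cv2.resize(im,None,fx=2.6,fy=2.6,interpolation=cv2.INTER_CUBIC))
E
```

```text
True (array([634. ,   5.8]), np.int32(152), array([ 1.0033, -0.5522,  0.012 ]))
True (array([118.9,  15. ]), np.int32(117), array([0.9491, 0.4046, 0.012 ]))
True (array([622.2,  20.7]), np.int32(306), array([ 0.9716, -0.5267,  0.012 ]))
True (array([620.7,  88.7]), np.int32(205), array([ 0.8352, -0.5125,  0.012 ]))
True (array([290.9, 152.3]), np.int32(253), array([0.6975, 0.0876, 0.012 ]))
True (array([381.1, 220.1]), np.int32(222), array([ 0.58  , -0.0701,  0.012 ]))
True (array([593.2, 244.1]), np.int32(152), array([ 0.5453, -0.4402,  0.012 ]))
True (array([412., 261.]), np.int32(226), array([ 0.5099, -0.1225,  0.012 ]))
True (array([618.5, 272. ]), np.int32(101), array([ 0.4974, -0.4815,  0.012 ]))
True (array([399.3, 305.3]), np.int32(235), array([ 0.4345, -0.1   ,  0.012 ]))
True (array([636.2, 310.3]), np.int32(137), array([ 0.432 , -0.5075,  0.012 ]))
True (array([ 86. , 328.1]), np.int32(157), array([0.3888, 0.4165, 0.012 ]))
True (array([304. , 330.7]), np.int32(103), array([0.39  , 0.0593, 0.012 ]))
False (array([427.9, 190.8]), np.int32(254), array([ 0.6337, -0.1522,  0.0
[... 1793 characters left out ...]
 282] [0.469 0.201 0.002] [0.467 0.197 0.028]
[218 278] [0.476 0.206 0.002] [0.474 0.202 0.028]
[236 182] [0.644 0.182 0.002] [0.637 0.179 0.028]
[316 194] [0.626 0.042 0.002] [0.619 0.043 0.028]
[333 186] [0.641 0.013 0.002] [0.634 0.014 0.028]
[316 193] [0.628 0.042 0.002] [0.621 0.043 0.028]
[274 187] [0.637 0.116 0.002] [0.63  0.115 0.028]
[271 178] [0.653 0.122 0.002] [0.646 0.12  0.028]
[266 186] [0.638 0.13  0.002] [0.631 0.128 0.028]
[259 184] [0.642 0.142 0.002] [0.635 0.14  0.028]
[261 177] [0.655 0.139 0.002] [0.647 0.137 0.028]
[254 184] [0.642 0.151 0.002] [0.634 0.149 0.028]

near [0.389 0.059 0.028]
far [ 0.674 -0.067  0.027]
violet [0.705 0.087 0.058]
drop [0.549 0.252 0.076]
```

View pics/crop.png

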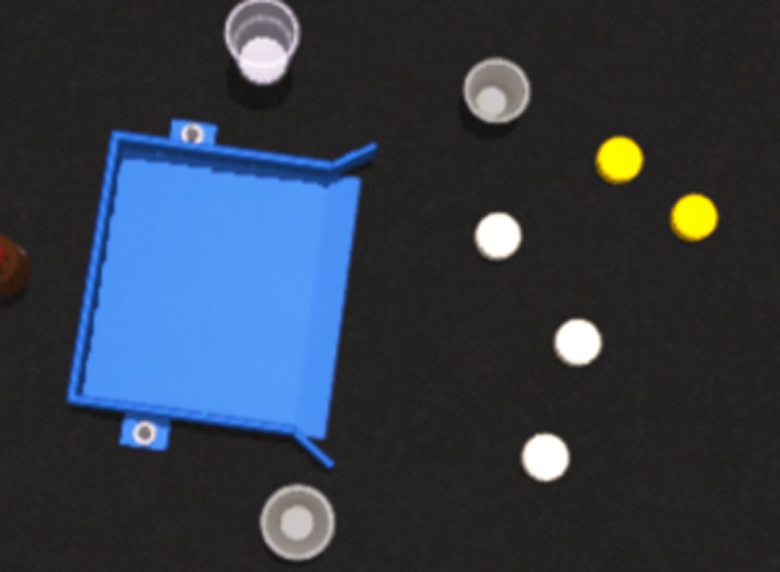

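The crop confirms three white discs as the targets, with both yellow ones left alone. The pan frame is at about (0.542, 0.117) with its x axis towards world yaw 82.4°. Its measured corners match the given size (176 vs 178 mm, wing tips within 2 mm).

Plan: set the jaws about 18 mm apart so a cap nests between the fingertips, then push each cap on its own. The order is cap at x 0.58, then 0.43, then 0.51.

Request:
{"op": "step_arm", "data": {
  "increments": [
    {"tx":16,"ty":-40,"az":-8,"claw":-0.59},
    {"tx":16,"ty":-40,"az":-8,"claw":-0.59},
    {"tx":16,"ty":-40,"az":-8,"claw":-0.59},
    {"tx":16,"ty":-40,"az":-8,"claw":-0.59},
    {"tx":16,"ty":-40,"az":-8,"claw":-0.59},
    {"tx":16,"ty":-40,"az":-8,"claw":-0.59},
    {"tx":16,"ty":-40,"az":-8,"claw":-0.59},
    {"tx":16,"ty":-40,"az":-8,"claw":-0.59},
    {"tx":16,"ty":-40,"az":-8.6,"claw":-0.59},
    {"tx":16,"ty":-40,"claw":-0.59},
    {"tx":16,"ty":-40,"claw":-0.59},
    {"tx":16,"ty":-40,"claw":-0.59}
  ],
  "newtons": 20
}}

```text
$.increments[0]: bad value
```

Request:
{"op": "step_arm", "data": {
  "increments": [
    {"tx":16,"ty":-40},
    {"tx":16,"ty":-40},
    {"tx":16,"ty":-40},
    {"tx":16,"ty":-40},
    {"tx":16,"ty":-40},
    {"tx":16,"ty":-40},
    {"tz":-30},
    {"tz":-30},
    {"tz":-30},
    {"tz":-20},
    {},
    {}
  ]
}}

```text
$.increments[0]: bad value
```

Run:
```python
from h import *
c=cap('wrist','w1'); s=r.get_state()
print({k:s[k] for k in('time_s','joints','tcp_pos','eef_rot','contact_force','gripper_width')}); print(-c['R'].T@c['t'])
hsv=cv2.cvtColor(c['image'],cv2.COLOR_BGR2HSV)
m=cv2.inRange(hsv,(0,0,190),(180,50,255))
for k in cv2.findContours(m,0,2)[0]:
    if cv2.contourArea(k)>300:
        (u,v),R=cv2.minEnclosingCircle(k); print(u,v,R,cv2.contourArea(k),ray(c,[(u,v)],.0125).round(4))
```

```text
{'time_s': 0.15, 'joints': array([ 8.15377407e+01,  2.05816831e+01,  6.47831616e-01, -1.40061348e-02,
       -7.01341397e+01, -1.65057043e+01]), 'tcp_pos': array([0.28482228, 0.61161491, 0.24485876]), 'eef_rot': array([ 1.79931069e+02, -6.69278460e-03, -2.49727270e+01]), 'contact_force': array([0.33242018, 0.08360843, 0.93487515]), 'gripper_width': 0.08780174039588583}
[0.35479682 0.5805211  0.38517833]
356.0 359.5 81.30354309082031 4114.5 [[0.0788 0.6468 0.0125]]
604.5 258.0 42.02687454223633 1611.5 [[0.0833 0.3249 0.0125]]
317.37579345703125 265.66650390625 92.98966979980469 14682.5 [[0.2184 0.6377 0.0125]]
475.0 232.0 112.00456237792969 14797.0 [[0.1794 0.4555 0.0125]]
607.0 87.5 38.5520133972168 1628.0 [[0.2708 0.2852 0.0125]]
433.0 30.5 37.36652755737305 328.5 [[0.3951 0.4313 0.0125]]
```

View pics/w1.png

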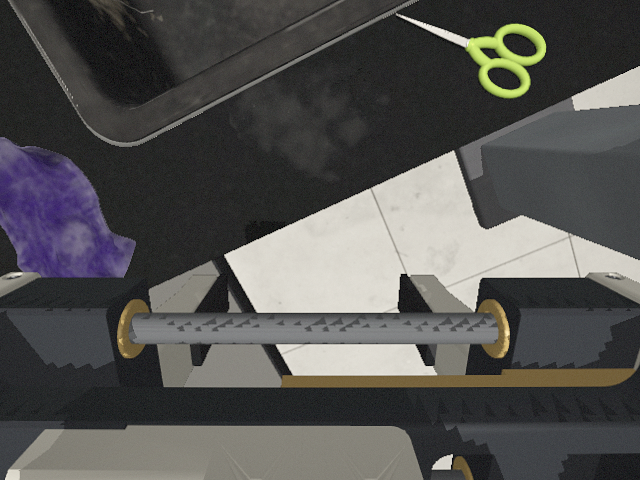

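Both calls were refused and nothing moved (the wrist view still shows the sink edge and scissors). I'll write every field in full.

Request:
{"op": "step_arm", "data": {
  "increments": [
    {"tx":16,"ty":-40,"tz":0,"ax":0,"ay":0,"az":-8,"claw":-0.59},
    {"tx":16,"ty":-40,"tz":0,"ax":0,"ay":0,"az":-8,"claw":-0.59},
    {"tx":16,"ty":-40,"tz":0,"ax":0,"ay":0,"az":-8,"claw":-0.59},
    {"tx":16,"ty":-40,"tz":0,"ax":0,"ay":0,"az":-8,"claw":-0.59},
    {"tx":16,"ty":-40,"tz":0,"ax":0,"ay":0,"az":-8,"claw":-0.59},
    {"tx":16,"ty":-40,"tz":0,"ax":0,"ay":0,"az":-8,"claw":-0.59},
    {"tx":16,"ty":-40,"tz":0,"ax":0,"ay":0,"az":-8,"claw":-0.59},
    {"tx":16,"ty":-40,"tz":0,"ax":0,"ay":0,"az":-8,"claw":-0.59},
    {"tx":16,"ty":-40,"tz":0,"ax":0,"ay":0,"az":-8.5,"claw":-0.59},
    {"tx":16,"ty":-40,"tz":0,"ax":0,"ay":0,"az":0,"claw":-0.59},
    {"tx":16,"ty":-40,"tz":0,"ax":0,"ay":0,"az":0,"claw":-0.59},
    {"tx":16,"ty":-40,"tz":0,"ax":0,"ay":0,"az":0,"claw":-0.59}
  ],
  "newtons": 20
}}

```text
time_s: 1.35
tcp_pos: [0.4771, 0.1302, 0.2457]
eef_rot: [-180.0, 0.0, -97.4]
contact_force: [0.5, 0.4, -0.3]
gripper_width: 0.0184
```

Request:
{"op": "step_arm", "data": {
  "increments": [
    {"tx":16,"ty":-40,"tz":0,"ax":0,"ay":0,"az":0,"claw":-0.59},
    {"tx":16,"ty":-40,"tz":0,"ax":0,"ay":0,"az":0,"claw":-0.59},
    {"tx":16,"ty":-40,"tz":0,"ax":0,"ay":0,"az":0,"claw":-0.59},
    {"tx":16,"ty":-40,"tz":0,"ax":0,"ay":0,"az":0,"claw":-0.59},
    {"tx":16,"ty":-40,"tz":0,"ax":0,"ay":0,"az":0,"claw":-0.59},
    {"tx":18,"ty":-42,"tz":0,"ax":0,"ay":0,"az":0,"claw":-0.59},
    {"tx":0,"ty":0,"tz":-40,"ax":0,"ay":0,"az":0,"claw":-0.59},
    {"tx":0,"ty":0,"tz":-40,"ax":0,"ay":0,"az":0,"claw":-0.59},
    {"tx":0,"ty":0,"tz":-40,"ax":0,"ay":0,"az":0,"claw":-0.59},
    {"tx":0,"ty":0,"tz":-40,"ax":0,"ay":0,"az":0,"claw":-0.59},
    {"tx":0,"ty":0,"tz":0,"ax":0,"ay":0,"az":0,"claw":-0.59}
  ]
}}

```text
time_s: 2.45
tcp_pos: [0.5709, -0.1104, 0.0802]
eef_rot: [179.4, -0.1, -97.5]
contact_force: [-0.4, -0.3, 1.1]
gripper_width: 0.0182
```

Run:
```python
from h import *
c=cap('side','s1'); print(r.get_state()['tcp_pos'])
cv2.imwrite('pics/s1c.png',cv2.resize(c['image'][180:380,200:480],None,fx=2.6,fy=2.6))
```

```text
[ 0.57310041 -0.11043169  0.08351894]
```

View pics/s1c.png

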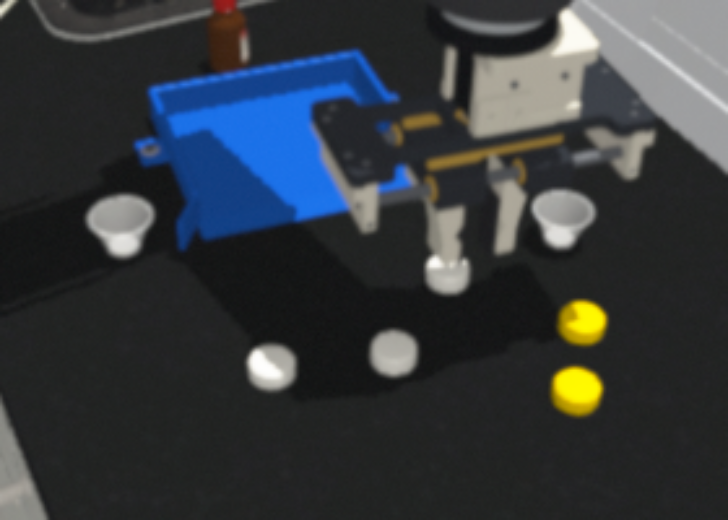

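The side crop shows the fingertips clear behind the back cap at crop (447,272), with cups and yellow caps undisturbed. The geometry agrees with the pose, so I'll descend and push.

Request:
{"op": "step_arm", "data": {
  "increments": [
    {"tx":0,"ty":0,"tz":-25,"ax":0,"ay":0,"az":0,"claw":-0.59},
    {"tx":0,"ty":0,"tz":-20,"ax":0,"ay":0,"az":0,"claw":-0.59},
    {"tx":0,"ty":0,"tz":-15,"ax":0,"ay":0,"az":0,"claw":-0.59},
    {"tx":0,"ty":0,"tz":0,"ax":0,"ay":0,"az":0,"claw":-0.59},
    {"tx":0,"ty":12,"tz":0,"ax":0,"ay":0,"az":0,"claw":-0.59},
    {"tx":0,"ty":12,"tz":0,"ax":0,"ay":0,"az":0,"claw":-0.59},
    {"tx":0,"ty":12,"tz":0,"ax":0,"ay":0,"az":0,"claw":-0.59},
    {"tx":0,"ty":12,"tz":0,"ax":0,"ay":0,"az":0,"claw":-0.59},
    {"tx":-1,"ty":12,"tz":0,"ax":0,"ay":0,"az":0,"claw":-0.59}
  ]
}}

```text
time_s: 3.4
tcp_pos: [0.5743, -0.0487, 0.0262]
eef_rot: [-179.9, 0.0, -97.4]
contact_force: [-0.3, -1.0, -0.1]
gripper_width: 0.018
```

Run:
```python
from h import *
c=cap('side','s2'); s=r.get_state();print(s['tcp_pos'],s['contact_force'])
cv2.imwrite('pics/s2c.png',cv2.resize(c['image'][180:380,200:480],None,fx=2.6,fy=2.6))
```

```text
[ 0.57413954 -0.04752494  0.02600385] [-0.9138289   0.98003352  0.39607179]
```

View pics/s2c.png

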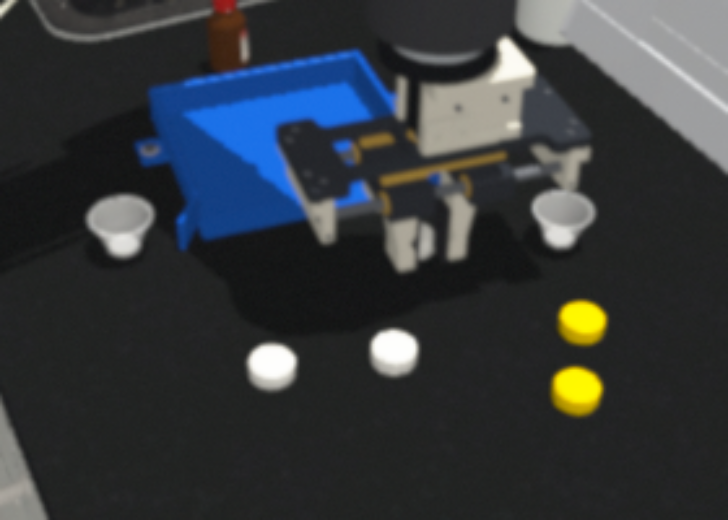

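The cap is nested between the fingertips and the cups are undisturbed. I'll drop 2 mm and carry on.

Request:
{"op": "step_arm", "data": {
  "increments": [
    {"tx":-1,"ty":11,"tz":-2,"ax":0,"ay":0,"az":0,"claw":-0.59},
    {"tx":-1,"ty":12,"tz":0,"ax":0,"ay":0,"az":0,"claw":-0.59},
    {"tx":-0.5,"ty":12,"tz":0,"ax":0,"ay":0,"az":0,"claw":-0.59},
    {"tx":1.5,"ty":12,"tz":0,"ax":0,"ay":0,"az":0,"claw":-0.59},
    {"tx":1.5,"ty":12,"tz":0,"ax":0,"ay":0,"az":0,"claw":-0.59},
    {"tx":1.5,"ty":12,"tz":0,"ax":0,"ay":0,"az":0,"claw":-0.59},
    {"tx":1.5,"ty":12,"tz":0,"ax":0,"ay":0,"az":0,"claw":-0.59},
    {"tx":1.5,"ty":12,"tz":0,"ax":0,"ay":0,"az":0,"claw":-0.59},
    {"tx":1.5,"ty":12,"tz":0,"ax":0,"ay":0,"az":0,"claw":-0.59},
    {"tx":1.5,"ty":12,"tz":0,"ax":0,"ay":0,"az":0,"claw":-0.59}
  ]
}}

```text
time_s: 4.45
tcp_pos: [0.5821, 0.0699, 0.0236]
eef_rot: [180.0, -0.0, -97.5]
contact_force: [0.5, -0.7, 0.5]
gripper_width: 0.0177
```

Request:
{"op": "step_arm", "data": {
  "increments": [
    {"tx":1.5,"ty":12,"tz":0,"ax":0,"ay":0,"az":0,"claw":-0.59},
    {"tx":1.5,"ty":12,"tz":0,"ax":0,"ay":0,"az":0,"claw":-0.59},
    {"tx":1.5,"ty":10,"tz":0,"ax":0,"ay":0,"az":0,"claw":-0.59},
    {"tx":1,"ty":6,"tz":0,"ax":0,"ay":0,"az":0,"claw":-0.59},
    {"tx":0,"ty":0,"tz":0,"ax":0,"ay":0,"az":0,"claw":-0.59},
    {"tx":-2,"ty":-15,"tz":0,"ax":0,"ay":0,"az":0,"claw":-0.59},
    {"tx":-2,"ty":-15,"tz":0,"ax":0,"ay":0,"az":0,"claw":-0.59},
    {"tx":0,"ty":0,"tz":30,"ax":0,"ay":0,"az":0,"claw":-0.59},
    {"tx":0,"ty":0,"tz":30,"ax":0,"ay":0,"az":0,"claw":-0.59},
    {"tx":0,"ty":0,"tz":0,"ax":0,"ay":0,"az":0,"claw":-0.59}
  ]
}}

```text
time_s: 5.45
tcp_pos: [0.5856, 0.078, 0.0876]
eef_rot: [-179.7, 0.2, -97.5]
contact_force: [0.9, 0.5, 0.4]
gripper_width: 0.0179
```

Request:
{"op": "step_arm", "data": {
  "increments": [
    {"tx":-26,"ty":-37,"tz":0,"ax":0,"ay":0,"az":0,"claw":-0.59},
    {"tx":-26,"ty":-37,"tz":0,"ax":0,"ay":0,"az":0,"claw":-0.59},
    {"tx":-26,"ty":-37,"tz":0,"ax":0,"ay":0,"az":0,"claw":-0.59},
    {"tx":-26,"ty":-37,"tz":0,"ax":0,"ay":0,"az":0,"claw":-0.59},
    {"tx":-26,"ty":-37,"tz":0,"ax":0,"ay":0,"az":0,"claw":-0.59},
    {"tx":-27,"ty":-38,"tz":0,"ax":0,"ay":0,"az":0,"claw":-0.59},
    {"tx":0,"ty":0,"tz":0,"ax":0,"ay":0,"az":0,"claw":-0.59}
  ]
}}

```text
time_s: 6.15
tcp_pos: [0.4213, -0.1478, 0.083]
eef_rot: [179.8, 0.0, -97.8]
contact_force: [0.1, 0.6, -0.3]
gripper_width: 0.0177
```

Run:
```python
from h import *
c=cap('top','t2'); s=r.get_state();print(s['tcp_pos'],s['joints'])
hsv=cv2.cvtColor(c['image'],cv2.COLOR_BGR2HSV)
for k in caps(c): print(k)
cv2.imwrite('pics/t2c.png',cv2.resize(c['image'][130:380,190:490],None,fx=2.2,fy=2.2))
```

```text
[ 0.42358727 -0.14670212  0.08338001] [ 6.21485345e+00  9.65129557e+00 -3.92594070e+01 -2.51624617e-02
 -4.11329029e+01 -1.39427733e+01]
(array([634. ,   5.8]), np.int32(152), array([ 1.0033, -0.5522,  0.012 ]))
(array([118.8,  15. ]), np.int32(117), array([0.9491, 0.4047, 0.012 ]))
(array([622.1,  20.7]), np.int32(306), array([ 0.9715, -0.5265,  0.012 ]))
(array([620.6,  88.7]), np.int32(207), array([ 0.8352, -0.5122,  0.012 ]))
(array([290.9, 152.3]), np.int32(253), array([0.6975, 0.0876, 0.012 ]))
(array([264.1, 212. ]), np.int32(226), array([0.5898, 0.1312, 0.012 ]))
(array([400.2, 301.8]), np.int32(399), array([ 0.4404, -0.1016,  0.012 ]))
(array([636.2, 310.3]), np.int32(138), array([ 0.432 , -0.5075,  0.012 ]))
(array([ 86. , 328.1]), np.int32(157), array([0.3888, 0.4165, 0.012 ]))
```

View pics/t2c.png

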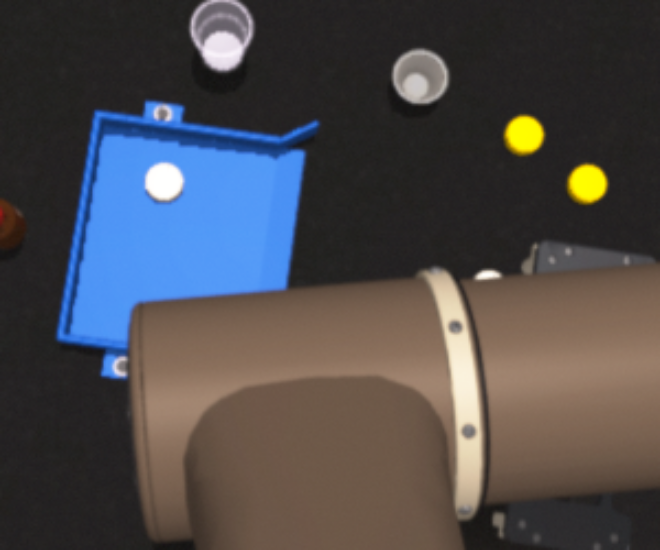

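The first cap is in the pan at (0.590, 0.131), and both cups, the bottle and the yellow caps are unmoved. Next is the robot-side cap.

Request:
{"op": "step_arm", "data": {
  "increments": [
    {"tx":4.5,"ty":0,"tz":-25,"ax":0,"ay":0,"az":0,"claw":-0.59},
    {"tx":0,"ty":0,"tz":-20,"ax":0,"ay":0,"az":0,"claw":-0.59},
    {"tx":0,"ty":0,"tz":-15,"ax":0,"ay":0,"az":0,"claw":-0.59},
    {"tx":0,"ty":0,"tz":0,"ax":0,"ay":0,"az":0,"claw":-0.59},
    {"tx":1.5,"ty":12,"tz":0,"ax":0,"ay":0,"az":0,"claw":-0.59},
    {"tx":1.5,"ty":12,"tz":0,"ax":0,"ay":0,"az":0,"claw":-0.59},
    {"tx":5,"ty":12,"tz":0,"ax":0,"ay":0,"az":0,"claw":-0.59},
    {"tx":5,"ty":12,"tz":0,"ax":0,"ay":0,"az":0,"claw":-0.59},
    {"tx":5,"ty":12,"tz":0,"ax":0,"ay":0,"az":0,"claw":-0.59}
  ]
}}

```text
time_s: 7.1
tcp_pos: [0.4499, -0.0827, 0.0241]
eef_rot: [-179.9, 0.0, -97.4]
contact_force: [0.2, -0.3, -0.1]
gripper_width: 0.0181
```

Request:
{"op": "step_arm", "data": {
  "increments": [
    {"tx":5,"ty":12,"tz":0,"ax":0,"ay":0,"az":0,"claw":-0.59},
    {"tx":5,"ty":12,"tz":0,"ax":0,"ay":0,"az":0,"claw":-0.59},
    {"tx":5,"ty":12,"tz":0,"ax":0,"ay":0,"az":0,"claw":-0.59},
    {"tx":5,"ty":12,"tz":0,"ax":0,"ay":0,"az":0,"claw":-0.59},
    {"tx":5,"ty":12,"tz":0,"ax":0,"ay":0,"az":0,"claw":-0.59},
    {"tx":5,"ty":12,"tz":0,"ax":0,"ay":0,"az":0,"claw":-0.59},
    {"tx":5,"ty":12,"tz":0,"ax":0,"ay":0,"az":0,"claw":-0.59},
    {"tx":0,"ty":0,"tz":0,"ax":0,"ay":0,"az":0,"claw":-0.59}
  ]
}}

```text
time_s: 7.9
tcp_pos: [0.4851, 0.0014, 0.0236]
eef_rot: [-180.0, 0.0, -97.4]
contact_force: [-0.5, -1.4, 1.1]
gripper_width: 0.0181
```

Run:
```python
from h import *
c=cap('side','s3'); s=r.get_state();print(s['tcp_pos'],s['contact_force'],s['gripper_width'])
cv2.imwrite('pics/s3c.png',cv2.resize(c['image'][180:380,200:480],None,fx=2.6,fy=2.6))
```

```text
[0.48436442 0.0007483  0.02348784] [ 0.79456094  0.29819843 -0.21100946] 0.018013033936317546
```

View pics/s3c.png

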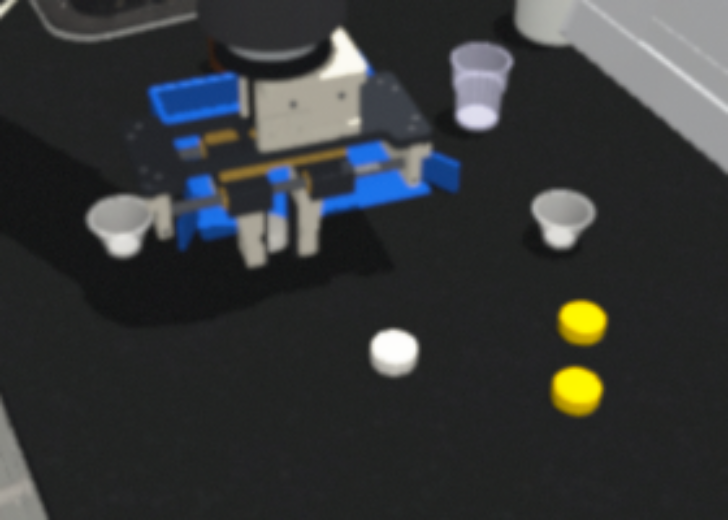

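The cap is nested and the cups are unmoved. The same gripper part passed over the far cup cleanly at this height, so I'll carry on straight into the pan.

Request:
{"op": "step_arm", "data": {
  "increments": [
    {"tx":1.5,"ty":12,"tz":0,"ax":0,"ay":0,"az":0,"claw":-0.59},
    {"tx":1.5,"ty":12,"tz":0,"ax":0,"ay":0,"az":0,"claw":-0.59},
    {"tx":1.5,"ty":12,"tz":0,"ax":0,"ay":0,"az":0,"claw":-0.59},
    {"tx":1.5,"ty":12,"tz":0,"ax":0,"ay":0,"az":0,"claw":-0.59},
    {"tx":1.5,"ty":12,"tz":0,"ax":0,"ay":0,"az":0,"claw":-0.59},
    {"tx":1.5,"ty":12,"tz":0,"ax":0,"ay":0,"az":0,"claw":-0.59},
    {"tx":1.5,"ty":12,"tz":0,"ax":0,"ay":0,"az":0,"claw":-0.59},
    {"tx":1.5,"ty":12,"tz":0,"ax":0,"ay":0,"az":0,"claw":-0.59},
    {"tx":1.5,"ty":12,"tz":0,"ax":0,"ay":0,"az":0,"claw":-0.59},
    {"tx":1,"ty":10,"tz":0,"ax":0,"ay":0,"az":0,"claw":-0.59},
    {"tx":1,"ty":6,"tz":0,"ax":0,"ay":0,"az":0,"claw":-0.59},
    {"tx":0,"ty":0,"tz":0,"ax":0,"ay":0,"az":0,"claw":-0.59}
  ]
}}

```text
time_s: 9.15
tcp_pos: [0.4997, 0.1247, 0.0235]
eef_rot: [-180.0, 0.0, -97.4]
contact_force: [-0.1, 0.2, -0.2]
gripper_width: 0.0177
```

Request:
{"op": "step_arm", "data": {
  "increments": [
    {"tx":-2,"ty":-15,"tz":0,"ax":0,"ay":0,"az":0,"claw":-0.59},
    {"tx":-2,"ty":-15,"tz":0,"ax":0,"ay":0,"az":0,"claw":-0.59},
    {"tx":0,"ty":0,"tz":30,"ax":0,"ay":0,"az":0,"claw":-0.59},
    {"tx":0,"ty":0,"tz":30,"ax":0,"ay":0,"az":0,"claw":-0.59},
    {"tx":0,"ty":0,"tz":0,"ax":0,"ay":0,"az":0,"claw":-0.59}
  ]
}}

```text
time_s: 9.65
tcp_pos: [0.4972, 0.0933, 0.0871]
eef_rot: [-179.7, 0.2, -97.5]
contact_force: [0.7, 0.2, -0.1]
gripper_width: 0.0181
```

Request:
{"op": "step_arm", "data": {
  "increments": [
    {"tx":1,"ty":-43,"tz":0,"ax":0,"ay":0,"az":0,"claw":-0.59},
    {"tx":1,"ty":-43,"tz":0,"ax":0,"ay":0,"az":0,"claw":-0.59},
    {"tx":1,"ty":-43,"tz":0,"ax":0,"ay":0,"az":0,"claw":-0.59},
    {"tx":1,"ty":-43,"tz":0,"ax":0,"ay":0,"az":0,"claw":-0.59},
    {"tx":1,"ty":-43,"tz":0,"ax":0,"ay":0,"az":0,"claw":-0.59},
    {"tx":1,"ty":-43,"tz":0,"ax":0,"ay":0,"az":0,"claw":-0.59},
    {"tx":1,"ty":0,"tz":0,"ax":0,"ay":0,"az":0,"claw":-0.59},
    {"tx":0,"ty":0,"tz":0,"ax":0,"ay":0,"az":0,"claw":-0.59}
  ]
}}

```text
time_s: 10.45
tcp_pos: [0.5011, -0.1661, 0.083]
eef_rot: [179.9, 0.0, -97.7]
contact_force: [-0.2, 1.4, 0.1]
gripper_width: 0.0178
```

Run:
```python
from h import *
s=r.get_state();print(s['tcp_pos'])
c=cap('side','s4')
for k in caps(c): print(k)
```

```text
[ 0.50111956 -0.16611926  0.08297395]
(array([625., 135.]), np.int32(166), array([1.5972, 0.1677, 0.012 ]))
(array([420.7, 129.6]), np.int32(110), array([1.0437, 0.4459, 0.012 ]))
(array([421.4, 147.5]), np.int32(432), array([0.977 , 0.3472, 0.012 ]))
(array([447. , 144.6]), np.int32(158), array([1.0513, 0.3324, 0.012 ]))
(array([400.7, 223.3]), np.int32(240), array([0.7282, 0.0662, 0.012 ]))
(array([326.9, 223.5]), np.int32(109), array([0.5897, 0.1325, 0.012 ]))
(array([284.8, 230.4]), np.int32(117), array([0.5016, 0.1477, 0.012 ]))
(array([549.5, 384.1]), np.int32(148), array([ 0.6986, -0.383 ,  0.012 ]))
(array([557.7, 399.5]), np.int32(121), array([ 0.6891, -0.4092,  0.012 ]))
(array([567.9, 414.9]), np.int32(126), array([ 0.6827, -0.4356,  0.012 ]))
(array([577.7, 431.8]), np.int32(130), array([ 0.6743, -0.4622,  0.012 ]))
(array([493.9, 461.4]), np.int32(216), array([ 0.5443, -0.4408,  0.012 ]))
(array([588.7, 449.1]), np.int32(125), array([ 0.6675, -0.489 ,  0.012 ]))
(array([599.7, 466.7]), np.int32(147), array([ 0.6606, -0.5152,  0.012 ]))
(array([577.2, 466.7]), np.int32(102), array([ 0.6345, -0.4998,  0.012 ]))
```

The second cap is in the pan at (0.502, 0.148). Now the last one.

Request:
{"op": "step_arm", "data": {
  "increments": [
    {"tx":3,"ty":0,"tz":-25,"ax":0,"ay":0,"az":0,"claw":-0.59},
    {"tx":0,"ty":0,"tz":-20,"ax":0,"ay":0,"az":0,"claw":-0.59},
    {"tx":0,"ty":0,"tz":-14.5,"ax":0,"ay":0,"az":0,"claw":-0.59},
    {"tx":0,"ty":0,"tz":0,"ax":0,"ay":0,"az":0,"claw":-0.59},
    {"tx":1.6,"ty":12,"tz":0,"ax":0,"ay":0,"az":0,"claw":-0.59},
    {"tx":1.6,"ty":12,"tz":0,"ax":0,"ay":0,"az":0,"claw":-0.59},
    {"tx":1.6,"ty":12,"tz":0,"ax":0,"ay":0,"az":0,"claw":-0.59},
    {"tx":1.6,"ty":12,"tz":0,"ax":0,"ay":0,"az":0,"claw":-0.59},
    {"tx":1.6,"ty":12,"tz":0,"ax":0,"ay":0,"az":0,"claw":-0.59},
    {"tx":1.6,"ty":12,"tz":0,"ax":0,"ay":0,"az":0,"claw":-0.59},
    {"tx":1.6,"ty":12,"tz":0,"ax":0,"ay":0,"az":0,"claw":-0.59},
    {"tx":1.6,"ty":12,"tz":0,"ax":0,"ay":0,"az":0,"claw":-0.59}
  ]
}}

```text
time_s: 11.7
tcp_pos: [0.5184, -0.0671, 0.0241]
eef_rot: [180.0, -0.0, -97.5]
contact_force: [-1.0, -1.2, 1.5]
gripper_width: 0.018
```

Request:
{"op": "step_arm", "data": {
  "increments": [
    {"tx":1.6,"ty":12,"tz":0,"ax":0,"ay":0,"az":0,"claw":-0.59},
    {"tx":1.6,"ty":12,"tz":0,"ax":0,"ay":0,"az":0,"claw":-0.59},
    {"tx":1.6,"ty":12,"tz":0,"ax":0,"ay":0,"az":0,"claw":-0.59},
    {"tx":1.6,"ty":12,"tz":0,"ax":0,"ay":0,"az":0,"claw":-0.59},
    {"tx":1.6,"ty":12,"tz":0,"ax":0,"ay":0,"az":0,"claw":-0.59},
    {"tx":1.6,"ty":12,"tz":0,"ax":0,"ay":0,"az":0,"claw":-0.59},
    {"tx":1.6,"ty":12,"tz":0,"ax":0,"ay":0,"az":0,"claw":-0.59},
    {"tx":1.6,"ty":12,"tz":0,"ax":0,"ay":0,"az":0,"claw":-0.59},
    {"tx":1.6,"ty":12,"tz":0,"ax":0,"ay":0,"az":0,"claw":-0.59},
    {"tx":1.6,"ty":12,"tz":0,"ax":0,"ay":0,"az":0,"claw":-0.59},
    {"tx":1.6,"ty":10,"tz":0,"ax":0,"ay":0,"az":0,"claw":-0.59},
    {"tx":1,"ty":6,"tz":0,"ax":0,"ay":0,"az":0,"claw":-0.59}
  ]
}}

```text
time_s: 12.9
tcp_pos: [0.5371, 0.069, 0.024]
eef_rot: [-180.0, 0.0, -97.4]
contact_force: [-0.1, -0.3, 0.1]
gripper_width: 0.0183
```

Request:
{"op": "step_arm", "data": {
  "increments": [
    {"tx":0,"ty":0,"tz":0,"ax":0,"ay":0,"az":0,"claw":-0.59},
    {"tx":-2,"ty":-15,"tz":0,"ax":0,"ay":0,"az":0,"claw":-0.59},
    {"tx":-2,"ty":-15,"tz":0,"ax":0,"ay":0,"az":0,"claw":-0.59},
    {"tx":0,"ty":0,"tz":40,"ax":0,"ay":0,"az":0,"claw":-0.59},
    {"tx":0,"ty":0,"tz":40,"ax":0,"ay":0,"az":0,"claw":-0.59},
    {"tx":0,"ty":-50,"tz":0,"ax":0,"ay":0,"az":0,"claw":-0.59},
    {"tx":0,"ty":-50,"tz":0,"ax":0,"ay":0,"az":0,"claw":-0.59},
    {"tx":0,"ty":-50,"tz":0,"ax":0,"ay":0,"az":0,"claw":-0.59},
    {"tx":0,"ty":-50,"tz":0,"ax":0,"ay":0,"az":0,"claw":-0.59},
    {"tx":0,"ty":-50,"tz":0,"ax":0,"ay":0,"az":0,"claw":-0.59},
    {"tx":0,"ty":-50,"tz":0,"ax":0,"ay":0,"az":0,"claw":-0.59},
    {"tx":0,"ty":0,"tz":0,"ax":0,"ay":0,"az":0,"claw":-0.59}
  ]
}}

```text
time_s: 14.1
tcp_pos: [0.5308, -0.2685, 0.1036]
eef_rot: [180.0, -0.0, -97.9]
contact_force: [-0.2, 0.5, -0.0]
gripper_width: 0.0179
```

Run:
```python
from h import *
c=cap('top','t5'); s=r.get_state();print(s['time_s'],s['tcp_pos'])
for k in caps(c):
    d=k[2][:2]-[.542,.117]; print(k, 'pan', (np.array([[.131,.991],[-.991,.131]])@d).round(4))
c2=cap('side','s5')
a=c['image'][130:380,150:490]; b=c2['image'][150:350,200:480]
cv2.imwrite('pics/t5c.png',np.hstack([cv2.resize(a,(430,316)),cv2.resize(b,(370,316))]))
```

```text
14.15 [ 0.53074205 -0.26633905  0.10345888]
(array([634. ,   5.8]), np.int32(153), array([ 1.0032, -0.5522,  0.012 ])) pan [-0.6028 -0.5447]
(array([118.9,  15. ]), np.int32(121), array([0.949 , 0.4047, 0.012 ])) pan [ 0.3384 -0.3656]
(array([622.1,  20.7]), np.int32(308), array([ 0.9716, -0.5266,  0.012 ])) pan [-0.5815 -0.51  ]
(array([620.3,  88.6]), np.int32(212), array([ 0.8354, -0.5118,  0.012 ])) pan [-0.5847 -0.3731]
(array([547.2, 139.1]), np.int32(321), array([ 0.7342, -0.3696,  0.012 ])) pan [-0.457  -0.2542]
(array([290.9, 152.3]), np.int32(256), array([0.6975, 0.0876, 0.012 ])) pan [-0.0088 -0.158 ]
(array([264.1, 212. ]), np.int32(226), array([0.5898, 0.1312, 0.012 ])) pan [ 0.0203 -0.0455]
(array([287.2, 241.6]), np.int32(228), array([0.5393, 0.0904, 0.012 ])) pan [-0.0267 -0.0008]
(array([253.7, 262.9]), np.int32(242), array([0.5016, 0.146 , 0.012 ])) pan [0.0234 0.0438]
(array([618.4, 271.9]), np.int32(102), array([ 0.4976, -0.4814,  0.012 ])) pan [-0.5988 -0.0344]
(array([636.1, 310.3]), np.int32(139), array([ 0.4321, -0.5074,  0.012 ])) pan [-0.6332  0.0271]
(array([ 86. , 328.1]), np.int32(157), array([0.3888, 0.4165, 0.012 ])) pan [0.2767 0.1911]
(array([303.9, 330.7]), np.int32(105), array([0.39  , 0.0593, 0.012 ])) pan [-0.0771  0.1431]
```

View pics/t5c.png

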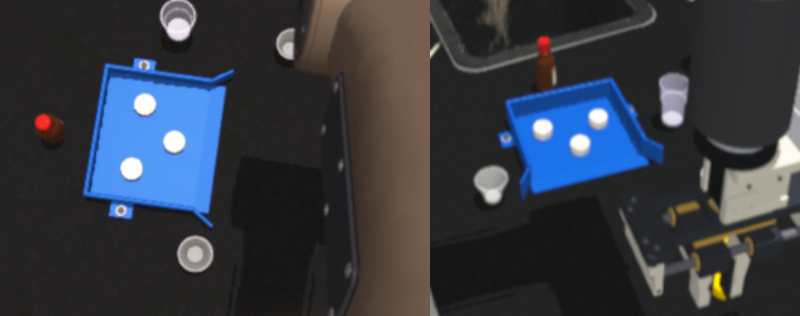

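All three caps lie flat in the pan, the cups and bottle look unmoved, and the arm is clear. I'm handing the job in.

```bash
python3 -c "
from plant import r; r.close_job()"
```

```text
the job is handed in; nothing more can be done
```

All three white caps are lying flat inside the pan, and the job was handed in about 14 s into the 64 s limit. I pushed them in one at a time, nested between fingertips set 18 mm apart.

- **Caps:** the last top view puts them in the pan frame at (20, −46), (−27, −1) and (23, 44) mm. All three are well within the limits of −51 to 65 mm in x and ±75 mm in y.
- **Cups and bottle:** the near weighing cup's centre is within 1 mm of where it began. The violet cup's matched spot did not shift, and the dropper bottle looks unmoved. The far weighing cup was half hidden by the arm in the last view, so I did not measure it again. It looked in place in the earlier pictures, before the last sweep.
- **Forces and arm:** no contact force reading exceeded about 2 N. The arm was parked with its fingertips about 84 mm above the bench, touching nothing.
- **Other:** the first two move calls were refused because some fields were missing, so nothing moved. The yellow caps were not touched in any sweep.

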